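# Hang the mallet back between its neighbours

## Task

Take the wooden mallet out of the drilled wooden block and hang it on the empty middle hook of the tool rack, between the two hammers: ease its handle between the two prongs, lower the head gently until it rests level on both prongs behind their upturned tips, and only then let go. Feel your way and never press it on the rack with more than 35 N: the middle hook is not exactly in the middle. Do not knock the two hanging hammers or the oil can.

Things in the scene. Friction and masses are not known exactly. Their poses are not given: they have to be found in the camera images.
- mallet: Loose wooden mallet, 0.17 to 0.35 kg, upright, head up: a pale block 34 mm along its x, 60 mm along y, 40 mm high (a half turn looks the same). Dark round handle, 16 mm thick, reaches 110 mm straight down. Origin: on the handle's axis at the head's underside; z up. It starts with its handle down the block's hole, its head resting on the block, turned up to 0.35 rad to it.
- mallet_top (a point): Centre of the top of the mallet's head, 40 mm above its origin. Take the head from above across its 34 mm sides (along its x), with the fingertips at least 14 mm above its underside, so that they clear the hook's upturned tips later.
- block: Fixed wooden block 70 x 70 mm, 118 mm high, on a thin base plate 90 mm square, with an upright 22 mm hole through its middle. Origin: centre of its underside on the table, z up. It stands left or right, nearer the robot than the rack.
- rack: Fixed stiff rack: base 110 x 320 x 12 mm, two posts, rail along y (16 mm thick, upper edge z = 132 mm) with three steel hooks at y = 80, 0, -80 mm, pointing to -x (towards the robot within 0.2 rad). Origin: on the table under the rail's middle. The outer hooks hold hammers, the middle one is empty. Only the hammers and the hooks' upturned tips stand above z = 135 mm.
- free_place (a point): Nominal seat of the mallet's origin on the middle hook, at (-42.5, 0, 135) mm in the rack's frame, axes as the rack's. The real hook is locked up to 12 mm to either side (y) and up to 12 mm nearer or farther (x); this is NOT reported: feel or see it. At its nominal setting the head fits down behind the tips from x = -2.5 to +2.5 mm from here; at +2.5 the plate stops the handle.
- hook_tips (a point): Nominal point midway between the middle hook's two upturned tips, at their top, 10 mm above the prongs; shifts unreported with the real hook. Prongs: round, level, 7 mm thick, 19 mm apart inside, along x, upper side at z = 135 mm, ends turned up. From the plate behind to the tips' inner side 30 mm, to their front 37 mm. Tips' front is 26.5 mm before free_place.
- soft_hammer: Loose hammer hanging on one outer hook: round steel head 34 mm thick and 60 mm long along y with a black and a white plastic face, pale 16 mm handle. Origin: underside of its head, on the handle's axis.
- club_hammer: Loose hammer hanging on the other outer hook: dark steel block head 30 x 60 x 32 mm (long along y), pale 16 mm handle. Origin: underside of its head, on the handle's axis.
- oil_can: Loose metal oil can with a thin spout, 79 x 81 mm, 152 mm high, standing on the table on the other side from the block, not to be disturbed. Origin: centre of its underside.
Things that resemble listed ones, but are neither listed nor needed, are in the scene too. What is shaped like the mallet but purple or yellow is not meant.

How it is judged (in metres and radians):
On the way, in this order (a step that is already met when the one before it is completed fails the run):
1. the mallet is drawn up out of the block (z of mallet in the frame of block above 0.15 m), for 0.1 s.
2. the mallet's head rests on the middle hook, behind the tips, while it is still held (contact force between mallet and rack above 0.7 N and contact force between the fingers and mallet above 0.7 N and z of mallet in the frame of free_place between -0.005 and 0.005 m and x of mallet in the frame of free_place between -0.017 and 0.017 m and y of mallet in the frame of free_place between -0.017 and 0.017 m), for 0.1 s.
At the end, for the whole second after the job is handed in: The mallet hangs at rest on the middle hook: underside of its head within 4 mm of the prongs' height, within 17 mm of the nominal free place in x and y, upright within 0.1 rad; both hammers within 12 mm of where they hung (z of mallet in the frame of free_place between -0.004 and 0.004 m and x of mallet in the frame of free_place between -0.017 and 0.017 m and y of mallet in the frame of free_place between -0.017 and 0.017 m and angle between mallet's own z axis and vertical below 0.1 rad and linear speed of mallet below 0.02 m/s and distance of each of soft_hammer, club_hammer from where it was at the start of the episode below 0.012 m); the robot touches nothing.
It fails at once if the mallet is forced against the rack with more than 35 N (contact force between mallet and rack above 35 N).
It fails at once if a hanging hammer is knocked: moved by more than 12 mm or tipped by more than 0.25 rad (distance of any of soft_hammer, club_hammer from where it was at the start of the episode above 0.012 m or angle between any of soft_hammer, club_hammer's own z axis and vertical above 0.25 rad).
It fails at once if the oil can is shoved by more than 30 mm or tipped (distance of oil_can from where it was at the start of the episode above 0.03 m or angle between oil_can's own z axis and vertical above 0.4 rad).
It also fails if it takes over 70 s, if anything falls off the work surface, if the arm or the gripper's body presses on something with over 40 N, if the wrist force passes 120 N, or if a joint passes its speed limit or range.

## Robot

A 6-joint arm with a two-finger parallel gripper is mounted at the origin on a cart in front of the work surface, level with it; the furniture and walls round the work are solid. World frame = base frame: x ahead of the robot, y to its left, z up, the work surface at z = 0. Lengths are in m, angles in degrees, forces in N, time in s.
With the tool pointing down it reaches from about 0.35 to 1 m from the base axis. Payload 7.1 kg.
Tool frame: the origin (TCP) lies between the finger pads; the fingertips stand robot.tips_ahead ahead of it and the grasp point (between the pads) is the TCP (robot.tips_ahead is the distance from the TCP to the fingertips, in m); z points along the fingers, y is the line along which they close (so a half turn about z gives the same grasp; the last joint's range is limited). The gripper opens to 85 mm and grips with 20 to 120 N. Pads are 22 mm wide; open, the fingers measure 114 mm over their backs; the gripper's body (76 mm by 85 mm) begins 54 mm behind the grasp point. The pads swing forward as they close: fully open they stand 13 mm farther back than shut.
Start: joints at [72.479, 24.242, 93.386, -0, 62.372, -1.089], TCP at [0.177, 0.599, 0.25] pointing down, gripper open.
Joint ranges: [-172.04, 172.04], [-51.8, 120.97], [4.93, 147.93], [-75.15, 255.16], [6.16, 154.13], [-145.62, 145.62]. Speed limits (degrees/s): [136.94, 136.94, 172.46, 180, 180, 180].

## Interface

Orientations are given as [roll, pitch, yaw] about the fixed x, y, z axes, in that order (R = Rz(yaw) Ry(pitch) Rx(roll)).
In Python, from bench import robot, cams gives the robot as it stands.
- The arm moves only by the tool carry_out, never from a script. Its argument "increments" is a list that holds one entry, the list of rows, each a list of 5 numbers: the closure, from -1 (fully open) to 1 (shut), so that 0 is half open, then the shift along the world's x, y, z in m, then the turn about the world's z in rad. In form: [[[jaw, tx, ty, tz, spin], ...]]. A call has 1 to 20 rows; each row shifts and turns the commanded pose from where the row before left it; what a row does not reach is not made up. A row lasts 1/12 s, in which the tool goes at most 41.7 mm and 7.16 degrees, less where a joint would pass 70% of its speed; a pose out of reach is approached as far as the arm can. A call with a gripper value outside its range is refused whole. The fingers move at their own pace and stop on an object; "newtons" is the grip in N (left out, the last holds). Time passes only in rows, so rows that do not move let the fingers close. It gives the time, the measured TCP pose, the force, the opening and the grip force at its end, in the units of the state.
- robot.get_obs(): the state, without advancing time (a new reading comes with each control period).
- cams.camera(name): name is "scene" or "top" or "wrist"; returns a dict with "img" (480x640x3 uint8, red, green, blue), "fx", "fy", "cx", "cy" (pixels), "dist" ([k1, k2, p1, p2, k3] as OpenCV has them; the pictures are not rectified), "xyz" and "orientation" of the camera in the world. Camera axes: x right, y down, z forward; pixel columns grow to the right and rows downward; lengths in m; the calibration is good to about 2 mm. A picture is of the moment at which its call begins. There is no depth.
- robot.job_done(): hands the job in; it is judged then, once.
The state is a dict: "t": time; "joints": joint angles; "joint_velocities": joint speeds; "effort": joint torques, N m; "position": TCP position; "ee_rot": TCP orientation; "force": force on the tool from outside, world axes, zero at the start; "wrist_torque": the same for the moment, N m; "opening": finger opening in m; "finger_force": force on a finger pad.
Only numpy, scipy, OpenCV 4.12 (cv2) and the standard library are available. Lean on these libraries where they do the work, as an engineer would, in place of code of your own. Each camera call takes 0.05 s, during which the arm holds its last target. There are 200 camera calls.

## Working session

There is one attempt and no reset: what is moved stays moved. The work goes in short steps, Python scripts to look and compute and a tool call to move; the robot and the scene stay as the last step left them, time stands still between calls to the robot, and variables do not carry over. Pictures are saved under pics/ and viewed, at most 10 in all, crops included, and the job is handed in when it is done.

Besides the shell and the picture viewer there is one more tool, called after "Request:" by a JSON object that holds its "api" and its "payload", one argument or row to a line. carry_out: Moves the arm, as the interface text tells. Its arguments: {"type":"object","properties":{"increments":{"type":"array","items":{"type":"array","items":{"type":"array","items":{"type":"number"}}}},"newtons":{"type":"number"}},"required":["increments"]}

```bash
mkdir -p pics
cat > h.py <<'E'
import numpy as np, cv2
from scipy.spatial.transform import Rotation as R
from bench import robot, cams
def snap(n,f=None):
    c=cams.camera(n)
    if f: cv2.imwrite('pics/'+f,c['img'][:,:,::-1])
    return c
def K(c): return np.array([[c['fx'],0,c['cx']],[0,c['fy'],c['cy']],[0,0,1.]])
def Rc(c):
    return R.from_euler('xyz',c['orientation'],degrees=True).as_matrix()
def ray(c,u,v):
    p=cv2.undistortPoints(np.array([[[u,v]]],float),K(c),np.array(c['dist']))[0,0]
    return Rc(c)@np.array([p[0],p[1],1])
def atz(c,u,v,z):
    d=ray(c,u,v);o=np.array(c['xyz']);return o+d*(z-o[2])/d[2]
def proj(c,P):
    M=Rc(c).T; return cv2.projectPoints(np.array(P,float).reshape(-1,1,3),cv2.Rodrigues(M)[0],-M@np.array(c['xyz']),K(c),np.array(c['dist']))[0][:,0]
E
python3 - <<'E'
from h import *
import pickle
for n in ['scene','top']:
    c=snap(n,n+'1.png'); pickle.dump(c,open(n+'.pkl','wb')); print(n,c['xyz'],c['orientation'],c['fx'],c['dist'])
print(robot.get_obs(), robot.tips_ahead)
E
```

```text
scene [-0.14069808 -0.50724888  0.82821967] [-130.57753356   -1.06771167  -53.04502225] 576.72122217884 [-0.18617163  0.          0.          0.          0.        ]
top [ 0.28837937 -0.02781052  1.29900726] [-169.15021575    0.78200539  -90.69617351] 604.0999009969725 [-0.16583443  0.          0.          0.          0.        ]
{'t': 0.1, 'joints': array([ 7.24784235e+01,  2.42802437e+01,  9.34276439e+01,  2.30034640e-03,
        6.23741627e+01, -1.09013185e+00]), 'joint_velocities': array([-0.02557072, -0.08347839, -0.1821442 , -0.08048717,  0.1305731 ,
       -0.00874919]), 'effort': array([ 5.26558790e-05, -5.58427799e+01, -2.82444334e+01, -4.79101755e-05,
        3.09695628e-03, -1.06601405e-06]), 'position': array([0.17662886, 0.59902015, 0.24961729]), 'ee_rot': array([-1.79918003e+02, -3.59722280e-03,  1.63567485e+02]), 'force': array([0.50937466, 0.67256604, 0.59937256]), 'wrist_torque': array([-0.05366189,  0.02233636, -0.06027275]), 'finger_force': 0.0, 'opening': 0.0856086898515542} 0.019
```

View pics/scene1.png

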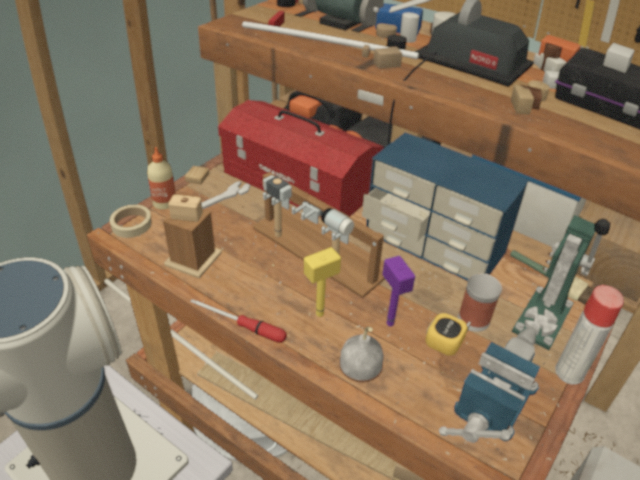

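View pics/top1.png

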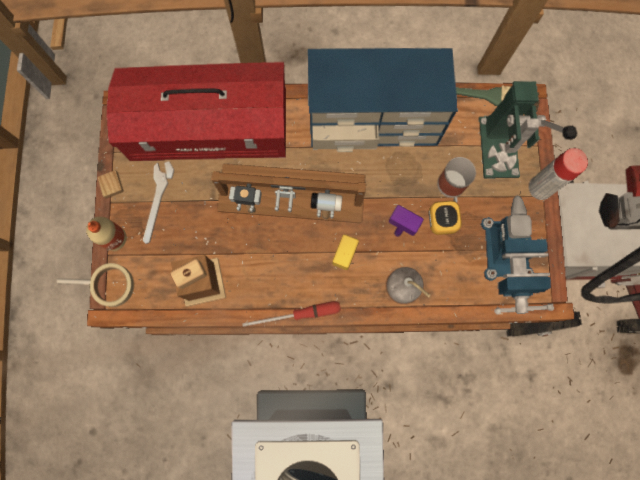

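The scene shows the wooden mallet in the drilled block at about (185,205), or (188,272) in the top view. The look-alikes are the yellow mallet at top (345,251) and the purple one at (406,220), and I'm rejecting both. The rack's empty hook is at top (285,197), and the oil can is at (405,286).

Run:
```python
from h import *
import pickle
c=pickle.load(open('top.pkl','rb'));i=c['img'][:,:,::-1]
a=cv2.resize(i[250:310,160:235],(750,600),interpolation=cv2.INTER_CUBIC)[:600,:400*2]
b=cv2.resize(i[155:225,205:375],None,fx=4.7,fy=4.7,interpolation=cv2.INTER_CUBIC)
a=cv2.resize(i[250:306,160:240],None,fx=4.7,fy=4.7,interpolation=cv2.INTER_CUBIC)
o=np.zeros((a.shape[0]+b.shape[0],800,3),np.uint8);o[:b.shape[0],:b.shape[1]]=b;o[b.shape[0]:,:a.shape[1]]=a
print(b.shape,a.shape)
# scene crop of the mallet to the right
s=pickle.load(open('scene.pkl','rb'))['img'][:,:,::-1]
q=cv2.resize(s[188:258,158:242],(300,250),interpolation=cv2.INTER_CUBIC); o[b.shape[0]:b.shape[0]+250,400:700]=q
cv2.imwrite('pics/crop1.png',o[:600])
```

```text
(329, 799, 3) (263, 376, 3)
```

View pics/crop1.png

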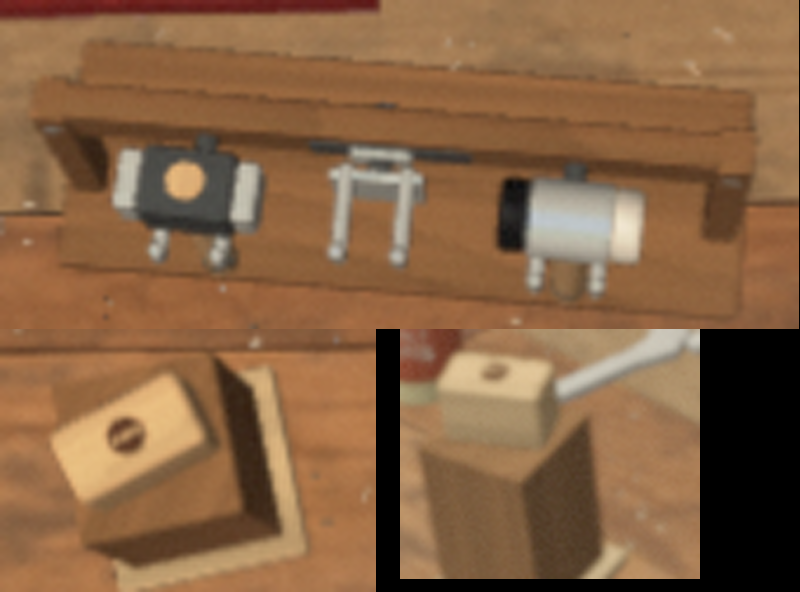

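Run:
```python
from h import *
import pickle
c=pickle.load(open('top.pkl','rb'))
B=lambda x,y:(205+x/4.7-.4,155+y/4.7-.4)
A=lambda x,y:(160+x/4.7-.4,250+(y-329)/4.7-.4)
np.set_printoptions(precision=4,suppress=True)
for n,(x,y) in dict(c1=(52,440),c2=(173,373),c3=(210,435),c4=(87,503),disc=(126,436)).items(): print(n,atz(c,*A(x,y),.158))
for n,(x,y) in dict(bl=(35,82),fl=(33,118),br=(755,132),fr=(752,172)).items(): print('rail',n,atz(c,*B(x,y),.132))
for n,(x,y) in dict(t1=(338,250),t2=(398,256)).items(): print(n,atz(c,*B(x,y),.143))
for n,(x,y) in dict(h1=(185,182)).items(): print(n,atz(c,*B(x,y),.167))
for n,(x,y) in dict(a=(150,250),b=(218,258),c=(535,284),d=(598,288)).items(): print('outer tips',n,atz(c,*B(x,y),.143))
```

```text
c1 [0.4428 0.255  0.158 ]
c2 [0.47   0.2052 0.158 ]
c3 [0.4442 0.1893 0.158 ]
c4 [0.4167 0.2398 0.158 ]
disc [0.4442 0.2242 0.158 ]
rail bl [0.652 0.183 0.132]
rail fl [0.6359 0.1835 0.132 ]
rail br [ 0.6243 -0.1261  0.132 ]
rail fr [ 0.6066 -0.1243  0.132 ]
t1 [0.5724 0.0512 0.143 ]
t2 [0.5694 0.026  0.143 ]
h1 [0.5966 0.113  0.167 ]
outer tips a [0.5738 0.1305 0.143 ]
outer tips b [0.5698 0.1017 0.143 ]
outer tips c [ 0.5565 -0.0312  0.143 ]
outer tips d [ 0.5544 -0.0575  0.143 ]
```

Request:
{"api": "carry_out", "payload": {
  "increments": [
    [[-1,0.0167,-0.0235,0.005,-0.048],[-1,0.0167,-0.0235,0.005,-0.048],[-1,0.0167,-0.0235,0.005,-0.048],[-1,0.0167,-0.0235,0.005,-0.048],[-1,0.0167,-0.0235,0.005,-0.048],[-1,0.0167,-0.0235,0.005,-0.048],[-1,0.0167,-0.0235,0.005,-0.048],[-1,0.0167,-0.0235,0.005,-0.048],[-1,0.0167,-0.0235,0.005,-0.048],[-1,0.0167,-0.0235,0.005,-0.048],[-1,0.0167,-0.0235,0.0,-0.048],[-1,0.0167,-0.0235,0.0,-0.048],[-1,0.0167,-0.0235,0.0,-0.048],[-1,0.0167,-0.0235,0.0,-0.048],[-1,0.0167,-0.0235,0.0,-0.048],[-1,0.0167,-0.0235,0.0,-0.048],[-1,0,0,0,0],[-1,0,0,0,0]]
  ]
}}

```text
t: 1.6
position: [0.4443, 0.2224, 0.3]
ee_rot: [-180.0, -0.0, 119.4]
force: [-0.3, -0.2, -0.0]
opening: 0.0857
finger_force: 0.0
```

Run:
```python
from h import *
import pickle
c=snap('wrist','w1.png');pickle.dump(c,open('w1.pkl','wb'));print(c['xyz'],c['orientation'],c['fx']);o=robot.get_obs();print(o['position'],o['ee_rot'],o['joints'],o['force'])
print(proj(c,[[.4434,.2223,.158],[.5938,.0365,.135]]))
```

```text
[0.41272693 0.28073879 0.42392369] [1.64619044e+02 4.13996433e-02 2.94154084e+01] 402.49461632653384
[0.44382381 0.22313609 0.30001183] [-1.79956929e+02 -2.42544443e-02  1.19506322e+02] [ 2.53067285e+01  9.91907988e+00  1.06488056e+02  2.34766426e-02
  6.36375976e+01 -4.21003554e+00] [-0.65151288  0.66586245 -0.46409051]
[[316.41724056 223.55093752]
 [361.15925093 471.26351414]]
```

View pics/w1.png

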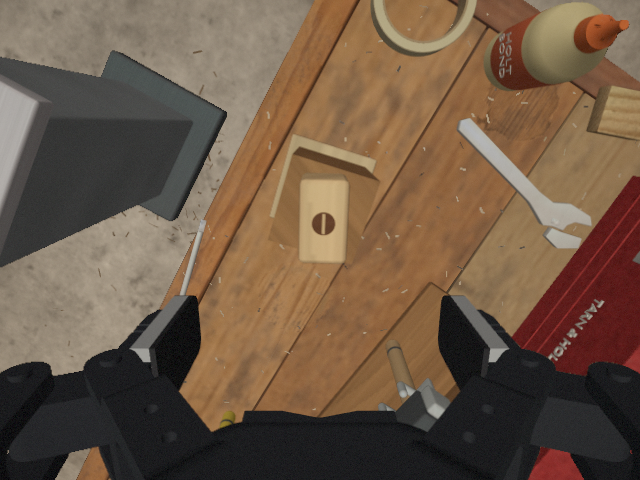

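The wrist view shows the mallet's head aligned with the image, with its top disc at (323,223) and corners near (300,179) and (346,263).

Run:
```python
from h import *
import pickle
c=pickle.load(open('w1.pkl','rb'))
for p in [(323,223),(300,180),(347,179),(346,262),(301.5,264)]: print(atz(c,*p,.158))
```

```text
[0.44711128 0.22483661 0.158     ]
[0.41941237 0.24283779 0.158     ]
[0.44615269 0.25868174 0.158     ]
[0.47495948 0.20832577 0.158     ]
[0.44858228 0.1917465  0.158     ]
```

Request:
{"api": "carry_out", "payload": {
  "increments": [
    [[-1,0.0123,-0.0155,0,-0.0505],[-1,0.0123,-0.0155,0,-0.0505],[-1,0.0123,-0.0155,0,-0.0505],[-1,0.0123,-0.0155,0,-0.0505],[-1,0.0123,-0.0155,0,-0.0505],[-1,0.0123,-0.0155,0,-0.0505],[-1,0.0123,-0.0155,0,-0.0505],[-1,0.0123,-0.0155,0,-0.0505],[-1,0.0123,-0.0155,0,-0.0505],[-1,0.0123,-0.0155,0,-0.0505],[-1,0.0123,-0.0155,0,-0.0505],[-1,0.0123,-0.0155,0,-0.0505],[-1,0,0,0,0],[-1,0,0,0,0]]
  ]
}}

```text
t: 2.82
position: [0.5915, 0.0382, 0.2999]
ee_rot: [-179.9, -0.0, 84.9]
force: [-0.4, 0.6, -1.1]
opening: 0.0852
finger_force: 0.0
```

Run:
```python
from h import *
import pickle
c=snap('wrist');pickle.dump(c,open('w2.pkl','wb'));print(c['xyz'],c['orientation']);o=robot.get_obs();print(o['position'],o['ee_rot'],o['joints'])
i=c['img'][:,:,::-1]
cv2.imwrite('pics/w2.png',cv2.resize(i[0:300,120:520],None,fx=2,fy=2,interpolation=cv2.INTER_CUBIC))
```

```text
[0.59874406 0.10487903 0.42377767] [ 1.64622790e+02  4.73721567e-02 -5.09462848e+00]
[0.59100204 0.03856987 0.29989574] [-1.79931380e+02 -1.64963747e-02  8.49490182e+01] [2.57051490e+00 1.85051826e+01 9.50036497e+01 2.77414926e-02
 6.65569962e+01 7.61043562e+00]
```

View pics/w2.png

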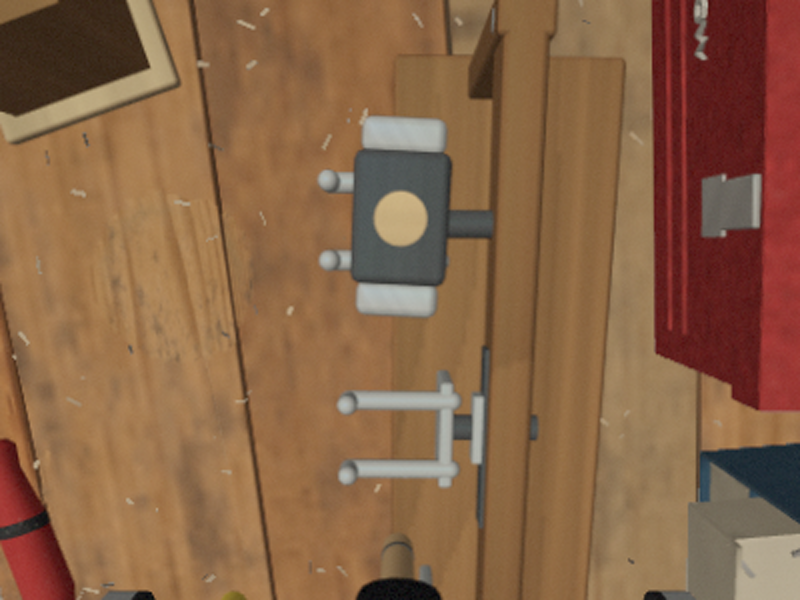

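Middle hook: tips at crop (347,403) and (347,472), with the plate's front near x=438. The left hook's tips are at (329,181) and (329,261), and the club hammer's head centre is at (401,218).

Run:
```python
from h import *
import pickle
np.set_printoptions(precision=4,suppress=True)
c=pickle.load(open('w2.pkl','rb'))
W=lambda x,y,z:atz(c,120+x/2-.25,y/2-.25,z)
R5=R.from_euler('z',-5.1,degrees=True).as_matrix()
P=dict(t1=W(347,403,.142),t2=W(347,472,.142),o1=W(329,181,.142),o2=W(329,261,.142),pl1=W(438,420,.1315),pl2=W(438,450,.1315),ham=W(401,218,.167),p1a=W(360,401,.1335),p1b=W(435,401,.1335),p2a=W(360,470,.1335),p2b=W(435,469,.1335),rl1=W(553,35,.132),rl2=W(528,590,.132),f1=W(497,35,.132),f2=W(478,590,.132))
for k,v in P.items(): print(k,v, R5.T@(v-[0.6297,.0291,0]))
```

```text
t1 [0.5755 0.0532 0.142 ] [-0.0561  0.0192  0.142 ]
t2 [0.5728 0.0279 0.142 ] [-0.0566 -0.0063  0.142 ]
o1 [0.5774 0.1282 0.142 ] [-0.0609  0.094   0.142 ]
o2 [0.5745 0.1025 0.142 ] [-0.0615  0.0682  0.142 ]
pl1 [0.6075 0.0419 0.1315] [-0.0232  0.0108  0.1315]
pl2 [0.6067 0.0305 0.1315] [-0.0231 -0.0007  0.1315]
ham [0.6    0.1134 0.167 ] [-0.037   0.0814  0.167 ]
p1a [0.5796 0.0519 0.1335] [-0.0519  0.0183  0.1335]
p1b [0.6069 0.0495 0.1335] [-0.0245  0.0183  0.1335]
p2a [0.577  0.0259 0.1335] [-0.0522 -0.0079  0.1335]
p2b [0.6049 0.0238 0.1335] [-0.0242 -0.0075  0.1335]
rl1 [0.6554 0.1683 0.132 ] [0.0132 0.141  0.132 ]
rl2 [ 0.6376 -0.0291  0.132 ] [ 0.013  -0.0572  0.132 ]
f1 [0.6369 0.1699 0.132 ] [-0.0053  0.1409  0.132 ]
f2 [ 0.618  -0.0273  0.132 ] [-0.0066 -0.0572  0.132 ]
```

Request:
{"api": "carry_out", "payload": {
  "increments": [
    [[-1,-0.012,0.0155,0,0.0505],[-1,-0.012,0.0155,0,0.0505],[-1,-0.012,0.0155,0,0.0505],[-1,-0.012,0.0155,0,0.0505],[-1,-0.012,0.0155,0,0.0505],[-1,-0.012,0.0155,0,0.0505],[-1,-0.012,0.0155,0,0.0505],[-1,-0.012,0.0155,0,0.0505],[-1,-0.012,0.0155,0,0.0505],[-1,-0.012,0.0155,0,0.0505],[-1,-0.012,0.0155,0,0.0505],[-1,-0.012,0.0155,0,0.0505],[-1,0,0,-0.025,0],[-1,0,0,-0.025,0],[-1,0,0,-0.025,0],[-1,0,0,-0.02,0],[-1,0,0,0,0],[-1,0,0,0,0]]
  ]
}}

```text
t: 4.37
position: [0.4462, 0.224, 0.2049]
ee_rot: [-179.9, -0.0, 119.7]
force: [-1.3, 0.5, 0.7]
opening: 0.0857
finger_force: 0.0
```

Run:
```python
from h import *
import pickle
c=snap('wrist');pickle.dump(c,open('w3.pkl','wb'));o=robot.get_obs();print(o['position'],o['ee_rot'])
print(proj(c,[[.4472,.2252,.158]]))
i=c['img'][:,:,::-1]
cv2.imwrite('pics/w3.png',cv2.resize(i[120:420,120:520],None,fx=2,fy=2,interpolation=cv2.INTER_CUBIC))
```

```text
[0.44720498 0.22419268 0.20597146] [ 1.79996506e+02 -8.13316238e-03  1.19654103e+02]
[[320.41658119 273.78737262]]
```

View pics/w3.png

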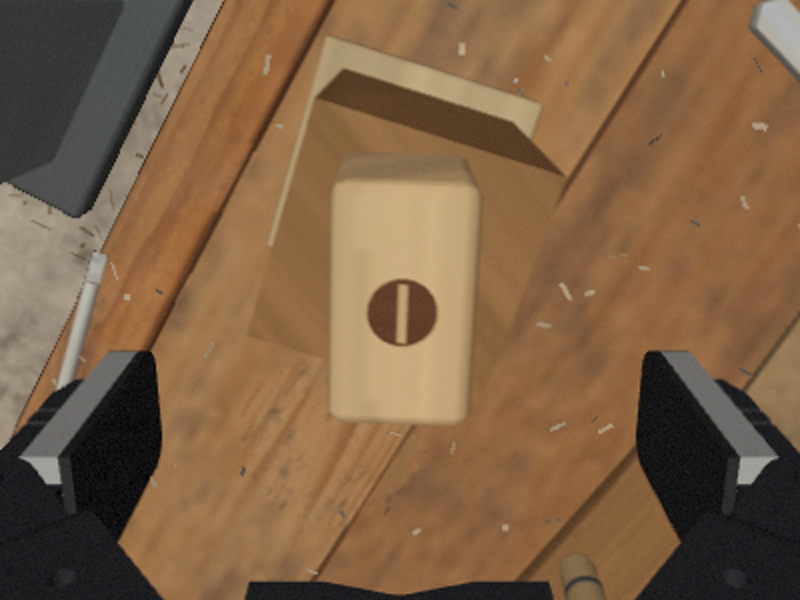

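The disc is at crop (402,312), which agrees with the prediction to within 2 px, and the head sits midway between the fingers. I'll descend and grasp.

Request:
{"api": "carry_out", "payload": {
  "increments": [
    [[-1,0.0005,0.0005,-0.015,0],[-1,0,0,-0.015,0],[-1,0,0,-0.013,0],[-1,0,0,-0.01,0],[-1,0,0,0,0],[0.3,0,0,0,0],[1,0,0,0,0],[1,0,0,0,0],[1,0,0,0,0],[1,0,0,0,0],[1,0,0,0,0],[1,0,0,0,0],[1,0,0,0,0],[1,0,0,0,0]]
  ],
  "newtons": 40
}}

```text
t: 5.58
position: [0.4483, 0.224, 0.1531]
ee_rot: [180.0, 0.0, 119.6]
force: [-2.3, -1.9, 6.9]
opening: 0.0331
finger_force: 40.8
```

Request:
{"api": "carry_out", "payload": {
  "increments": [
    [[1,0,0,0.005,0],[1,0,0,0.008,0],[1,0,0,0.0125,0],[1,0,0,0.0125,0],[1,0,0,0.0125,0],[1,0,0,0.0125,0],[1,0,0,0.0125,0],[1,0,0,0.0125,0],[1,0,0,0.0125,0],[1,0,0,0.0125,0],[1,0,0,0.0125,0],[1,0,0,0.0125,0],[1,0,0,0.0125,0],[1,0,0,0,0],[1,0,0,0,0],[1,0,0,0,0],[1,0,0,0,0]]
  ]
}}

```text
t: 7.0
position: [0.4475, 0.2237, 0.302]
ee_rot: [-179.9, -0.0, 119.6]
force: [-0.2, 0.5, -3.3]
opening: 0.0329
finger_force: 40.4
```

Run:
```python
from h import *
import pickle
c=snap('wrist');pickle.dump(c,open('w4.pkl','wb'));o=robot.get_obs();print(o['position'],o['ee_rot'],o['force'],o['opening'],o['wrist_torque'])
i=c['img'][:,:,::-1]
cv2.imwrite('pics/w4.png',i)
```

```text
[0.44756264 0.22372056 0.30193791] [-1.79901513e+02 -8.47804758e-03  1.19564050e+02] [-0.53561229  0.29476939 -3.61137901] 0.03313634986766139 [-0.00234581  0.0092774   0.04509529]
```

View pics/w4.png

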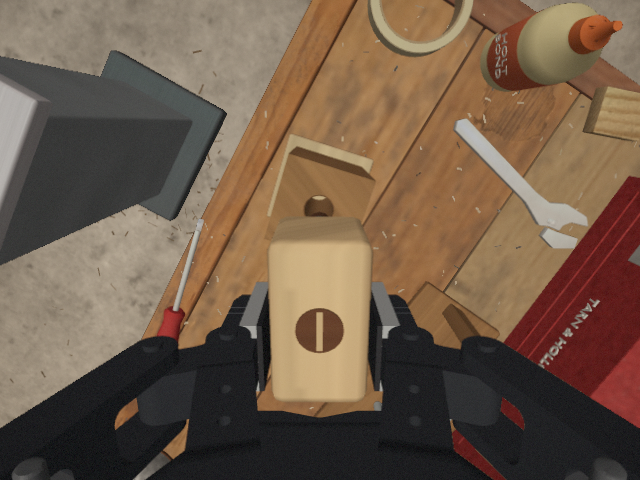

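The mallet is held straight, with its disc at (319.5,331) and the hole free behind it. Next I'll get the mallet's offset from the TCP.

Run:
```python
from h import *
import pickle
c=pickle.load(open('w4.pkl','rb'))
p=atz(c,319.5,331,.307);d=p-[.4476,.2237,.302]
print(p,R.from_euler('z',119.6,degrees=True).inv().apply(d))
```

```text
[0.44825802 0.22470798 0.307     ] [ 0.00055141 -0.00107003  0.005     ]
```

Request:
{"api": "carry_out", "payload": {
  "increments": [
    [[1,0.0082,-0.01515,0,-0.0506],[1,0.0082,-0.01515,0,-0.0506],[1,0.0082,-0.01515,0,-0.0506],[1,0.0082,-0.01515,0,-0.0506],[1,0.0082,-0.01515,0,-0.0506],[1,0.0082,-0.01515,0,-0.0506],[1,0.0082,-0.01515,0,-0.0506],[1,0.0082,-0.01515,0,-0.0506],[1,0.0082,-0.01515,0,-0.0506],[1,0.0082,-0.01515,0,-0.0506],[1,0.0082,-0.01515,0,-0.0506],[1,0.0082,-0.01515,0,-0.0506],[1,0,0,-0.02,0],[1,0,0,-0.025,0],[1,0,0,-0.025,0],[1,0,0,-0.025,0],[1,0,0,-0.021,0],[1,0,0,0,0],[1,0,0,0,0],[1,0,0,0,0]]
  ]
}}

```text
t: 8.72
position: [0.5471, 0.0422, 0.1876]
ee_rot: [180.0, -0.0, 84.8]
force: [0.4, -1.2, -2.0]
opening: 0.0333
finger_force: 40.8
```

Run:
```python
from h import *
import pickle
o=robot.get_obs();print(o['position'],o['ee_rot'],o['force'],o['opening'])
c=snap('wrist');pickle.dump(c,open('w5.pkl','wb'))
d=snap('scene');pickle.dump(d,open('s5.pkl','wb'))
a=c['img'][140:480,170:470,::-1]; b=cv2.resize(d['img'][150:320,230:400,::-1],(400,400),interpolation=cv2.INTER_CUBIC)
o=np.zeros((453,800,3),np.uint8);o[:453,:400]=cv2.resize(a,(400,453));o[:400,400:]=b
cv2.imwrite('pics/w5.png',o)
```

```text
[0.54713645 0.04221644 0.18755808] [ 1.79952761e+02 -7.31372337e-03  8.47752036e+01] [ 0.36918091 -1.1517101  -1.99921614] 0.033341634288157146
```

View pics/w5.png

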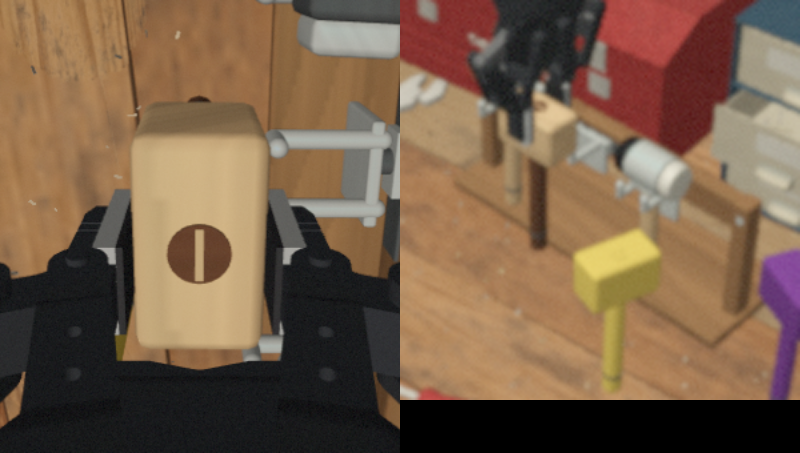

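The prong centrelines are at crop (330,140) and (330,208), and the near tip is at (279,145). The mallet is clear in front, with its disc at (199,253).

Run:
```python
from h import *
import pickle
np.set_printoptions(precision=4,suppress=True)
c=pickle.load(open('w5.pkl','rb'))
W=lambda x,y,z:atz(c,170+x*.75-.1,140+y*.75-.1,z)
T=np.array([.5471,.0422,0])
R5=R.from_euler('z',-5.2,degrees=True)
for n,p in dict(p1=W(330,140,.1345),p2=W(330,208,.1345),tip1=W(279,145,.143),disc=W(199,253,.1925),bar1=W(370,140,.1345)).items(): print(n,p,R5.inv().apply(p-T))
```

```text
p1 [0.5947 0.051  0.1345] [0.0466 0.013  0.1345]
p2 [0.5941 0.0254 0.1345] [ 0.0483 -0.0124  0.1345]
tip1 [0.576  0.0536 0.143 ] [0.0277 0.0139 0.143 ]
disc [0.5485 0.0437 0.1925] [0.0013 0.0017 0.1925]
bar1 [0.6086 0.0497 0.1345] [0.0605 0.013  0.1345]
```

Request:
{"api": "carry_out", "payload": {
  "increments": [
    [[1,0.003,-0.0012,0,0],[1,0.003,-0.0003,0,0],[1,0.003,-0.0003,0,0],[1,0.003,-0.0003,0,0],[1,0.002,-0.0002,0,0],[1,0.001,0,0,0],[1,0.001,-0.0001,0,0],[1,0.001,-0.0001,0,0],[1,0.001,-0.0001,0,0],[1,0,0,0,0],[1,0,0,0,0]]
  ],
  "newtons": 30
}}

```text
t: 9.73
position: [0.5644, 0.0396, 0.1868]
ee_rot: [-180.0, 0.0, 84.8]
force: [-0.1, -0.7, -2.6]
opening: 0.0333
finger_force: 40.8
```

Request:
{"api": "carry_out", "payload": {
  "increments": [
    [[1,0.001,-0.0001,0,0],[1,0.001,-0.0001,0,0],[1,0.001,-0.0001,0,0],[1,0,0,0,0]]
  ]
}}

```text
t: 10.07
position: [0.5678, 0.0392, 0.1869]
ee_rot: [180.0, -0.0, 84.8]
force: [-0.1, -0.8, -3.5]
opening: 0.0336
finger_force: 40.8
```

Request:
{"api": "carry_out", "payload": {
  "increments": [
    [[1,0.002,-0.0002,0,0],[1,0.002,-0.0002,0,0],[1,0.002,-0.0002,0,0],[1,0.002,-0.0002,0,0],[1,0.002,-0.0002,0,0],[1,0.002,-0.0001,0,0],[1,0,0,0,0]]
  ]
}}

```text
t: 10.65
position: [0.58, 0.0381, 0.1868]
ee_rot: [180.0, -0.0, 84.8]
force: [-0.9, -0.5, -3.1]
opening: 0.0331
finger_force: 40.8
```

Request:
{"api": "carry_out", "payload": {
  "increments": [
    [[1,0.002,-0.0002,0,0],[1,0.002,-0.0002,0,0],[1,0.002,-0.0002,0,0],[1,0.002,-0.0002,0,0],[1,0.002,-0.0002,0,0],[1,0.002,-0.0001,0,0],[1,0,0,0,0],[1,0,0,0,0]]
  ]
}}

```text
t: 11.32
position: [0.5915, 0.0371, 0.1868]
ee_rot: [-180.0, -0.0, 84.8]
force: [0.1, -0.6, -2.0]
opening: 0.0335
finger_force: 40.8
```

Request:
{"api": "carry_out", "payload": {
  "increments": [
    [[1,0.0015,-0.0001,0,0],[1,0.0015,-0.0002,0,0],[1,0.001,-0.0001,0,0],[1,0.0005,0,0,0],[1,0,0,0,0],[1,0,0,0,0]]
  ]
}}

```text
t: 11.82
position: [0.596, 0.0367, 0.1868]
ee_rot: [-180.0, -0.0, 84.8]
force: [0.4, 0.3, -3.3]
opening: 0.0334
finger_force: 40.8
```

Request:
{"api": "carry_out", "payload": {
  "increments": [
    [[1,0.0005,0,0,0],[1,0.0005,-0.0001,0,0],[1,0,0,0,0],[1,0,0,0,0]]
  ]
}}

```text
t: 12.15
position: [0.597, 0.0366, 0.1868]
ee_rot: [180.0, -0.0, 84.8]
force: [0.0, 0.4, -3.2]
opening: 0.0333
finger_force: 40.8
```

Request:
{"api": "carry_out", "payload": {
  "increments": [
    [[1,0.0005,0,0,0],[1,0.0005,-0.0001,0,0],[1,0,0,0,0],[1,0,0,0,0]]
  ]
}}

```text
t: 12.48
position: [0.598, 0.0365, 0.1868]
ee_rot: [180.0, 0.0, 84.8]
force: [-1.1, 0.2, -3.5]
opening: 0.0336
finger_force: 40.8
```

Request:
{"api": "carry_out", "payload": {
  "increments": [
    [[1,0.0005,0,0,0],[1,0.0005,-0.0001,0,0],[1,0,0,0,0],[1,0,0,0,0]]
  ]
}}

```text
t: 12.82
position: [0.5985, 0.0364, 0.1867]
ee_rot: [-179.9, 0.0, 84.8]
force: [-2.2, 0.1, -0.9]
opening: 0.0329
finger_force: 41.1
```

Request:
{"api": "carry_out", "payload": {
  "increments": [
    [[1,0.0005,0,0,0],[1,0,0,0,0],[1,0,0,0,0]]
  ]
}}

```text
t: 13.07
position: [0.5987, 0.0364, 0.1867]
ee_rot: [-179.9, 0.0, 84.8]
force: [-5.0, -0.0, 1.3]
opening: 0.0329
finger_force: 41.4
```

Request:
{"api": "carry_out", "payload": {
  "increments": [
    [[1,0.0005,0,0,0],[1,0,0,0,0],[1,0,0,0,0]]
  ]
}}

```text
t: 13.32
position: [0.5988, 0.0364, 0.1866]
ee_rot: [-179.8, 0.0, 84.8]
force: [-6.1, 0.3, 1.6]
opening: 0.0335
finger_force: 41.5
```

Request:
{"api": "carry_out", "payload": {
  "increments": [
    [[1,-0.0017,0.0001,0,0],[1,-0.002,0.0002,0,0],[1,0,0,0,0],[1,0,0,-0.003,0],[1,0,0,-0.003,0],[1,0,0,-0.002,0],[1,0,0,0,0],[1,0,0,0,0]]
  ]
}}

```text
t: 13.98
position: [0.5962, 0.0367, 0.1785]
ee_rot: [-180.0, 0.0, 84.8]
force: [0.7, -0.3, -2.1]
opening: 0.0336
finger_force: 40.9
```

Request:
{"api": "carry_out", "payload": {
  "increments": [
    [[1,0,0,-0.001,0],[1,0,0,-0.001,0],[1,0,0,-0.001,0],[1,0,0,-0.001,0],[1,0,0,0,0],[1,0,0,0,0]]
  ]
}}

```text
t: 14.48
position: [0.5962, 0.0367, 0.1747]
ee_rot: [-180.0, 0.0, 84.8]
force: [0.1, 0.5, -3.1]
opening: 0.0331
finger_force: 40.9
```

Request:
{"api": "carry_out", "payload": {
  "increments": [
    [[1,0,0,-0.001,0],[1,0,0,-0.001,0],[1,0,0,-0.001,0],[1,0,0,0,0],[1,0,0,0,0]]
  ]
}}

```text
t: 14.9
position: [0.5962, 0.0367, 0.1717]
ee_rot: [-180.0, 0.0, 84.8]
force: [0.7, 1.1, -4.0]
opening: 0.0331
finger_force: 40.9
```

Request:
{"api": "carry_out", "payload": {
  "increments": [
    [[1,0,0,-0.0005,0],[1,0,0,-0.0005,0],[1,0,0,0,0],[1,0,0,0,0]]
  ]
}}

```text
t: 15.23
position: [0.5962, 0.0367, 0.1708]
ee_rot: [-180.0, 0.0, 84.8]
force: [-0.1, -0.2, -2.9]
opening: 0.0332
finger_force: 40.9
```

Request:
{"api": "carry_out", "payload": {
  "increments": [
    [[1,0,0,-0.0005,0],[1,0,0,0,0],[1,0,0,0,0]]
  ]
}}

```text
t: 15.48
position: [0.5962, 0.0367, 0.1703]
ee_rot: [-180.0, 0.0, 84.8]
force: [0.0, 0.7, -3.3]
opening: 0.0332
finger_force: 40.9
```

Request:
{"api": "carry_out", "payload": {
  "increments": [
    [[1,0,0,-0.0005,0],[1,0,0,0,0],[1,0,0,0,0]]
  ]
}}

```text
t: 15.73
position: [0.5963, 0.0367, 0.1701]
ee_rot: [180.0, -0.0, 84.8]
force: [-1.1, -0.5, -0.0]
opening: 0.0333
finger_force: 41.3
```

Request:
{"api": "carry_out", "payload": {
  "increments": [
    [[1,0,0,-0.0004,0],[1,0,0,0,0],[1,0,0,0,0]]
  ]
}}

```text
t: 15.98
position: [0.5963, 0.0367, 0.1699]
ee_rot: [180.0, -0.0, 84.8]
force: [-2.9, -0.5, 5.4]
opening: 0.033
finger_force: 41.8
```

Request:
{"api": "carry_out", "payload": {
  "increments": [
    [[1,0,0,-0.0004,0],[1,0,0,0,0],[1,0,0,0,0]]
  ]
}}

```text
t: 16.23
position: [0.5963, 0.0367, 0.1698]
ee_rot: [180.0, -0.0, 84.8]
force: [-4.2, 0.1, 8.4]
opening: 0.0332
finger_force: 42.4
```

Request:
{"api": "carry_out", "payload": {
  "increments": [
    [[1,0,0,0.0005,0],[1,0,0,0,0],[1,0,0,0,0],[1,0,0,0,0]]
  ]
}}

```text
t: 16.57
position: [0.5963, 0.0367, 0.1699]
ee_rot: [180.0, -0.0, 84.8]
force: [-3.6, 0.3, 6.6]
opening: 0.0333
finger_force: 41.9
```

Run:
```python
from h import *
d=snap('scene');w=snap('wrist')
a=cv2.resize(w['img'][140:480,170:470,::-1],(400,453)); b=cv2.resize(d['img'][150:320,230:400,::-1],(400,400),interpolation=cv2.INTER_CUBIC)
o=np.zeros((453,800,3),np.uint8);o[:,:400]=a;o[:400,400:]=b
cv2.imwrite('pics/w6.png',o)
```

```text
(no output)
```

View pics/w6.png

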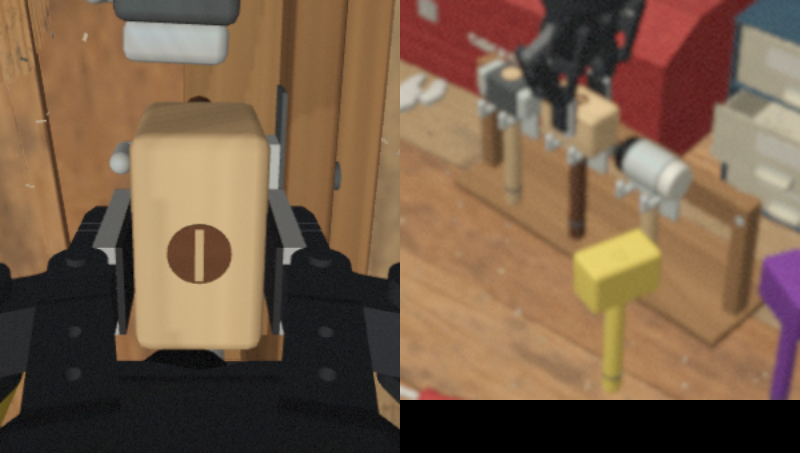

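The head sits behind the tips (near tip at crop (120,162)), and the handle goes down between the prongs. Now I'll ease off and release.

Request:
{"api": "carry_out", "payload": {
  "increments": [
    [[1,-0.0002,0,0.0004,0],[1,0,0,0,0],[0.3,0,0,0,0],[0.1,0,0,0,0],[0,0,0,0,0],[-0.2,0,0,0,0],[-0.3,0,0,0,0],[-0.3,0,0,0,0],[-0.3,0,0,0,0],[-0.3,0,0,0,0]]
  ]
}}

```text
t: 17.5
position: [0.5961, 0.0367, 0.1699]
ee_rot: [-180.0, 0.0, 84.8]
force: [0.1, 0.1, -0.9]
opening: 0.0555
finger_force: 0.0
```

Request:
{"api": "carry_out", "payload": {
  "increments": [
    [[-0.3,0,0,0.004,0],[-0.3,0,0,0.006,0],[-0.3,0,0,0.01,0],[-0.3,0,0,0.015,0],[-0.3,0,0,0.02,0],[-0.3,0,0,0.02,0],[-0.3,0,0,0.02,0],[-0.3,0,0,0.02,0],[-0.3,0,0,0.02,0],[-0.3,0,0,0,0],[-0.3,0,0,0,0]]
  ]
}}

```text
t: 18.42
position: [0.5968, 0.0367, 0.3071]
ee_rot: [179.8, -0.0, 84.8]
force: [-0.1, -0.5, -0.9]
opening: 0.0555
finger_force: 0.0
```

Run:
```python
from h import *
d=snap('scene');w=snap('wrist')
print(robot.get_obs()['position'])
a=cv2.resize(w['img'][0:450,170:470,::-1],(400,600)); b=cv2.resize(d['img'][150:320,230:400,::-1],(400,400),interpolation=cv2.INTER_CUBIC)
o=np.zeros((600,800,3),np.uint8);o[:,:400]=a;o[:400,400:]=b
cv2.imwrite('pics/w7.png',o)
```

```text
[0.59558815 0.03662921 0.30468795]
```

View pics/w7.png

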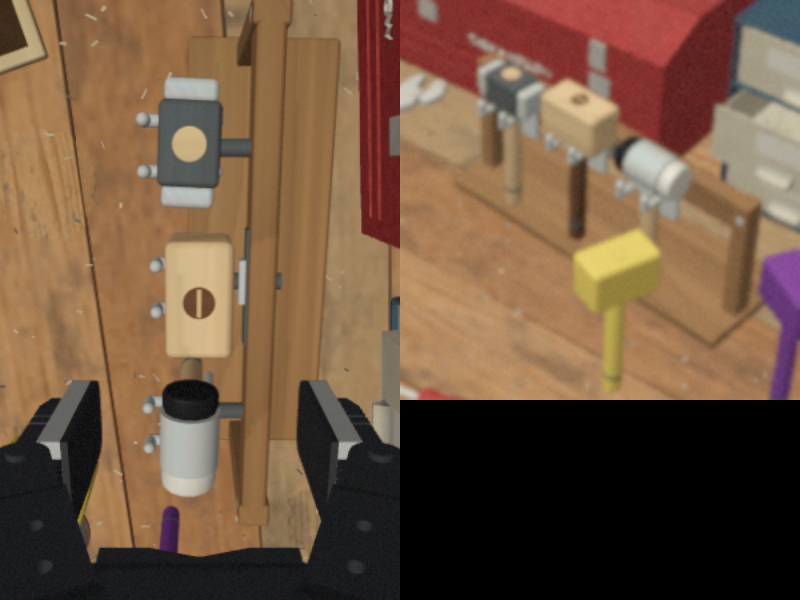

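The mallet hangs level on the middle hook, behind both tips, and the hammers haven't moved. The gripper is clear of everything, so I'm handing in.

```bash
python3 -c "
from bench import robot
print(robot.job_done())"
```

```text
the job is handed in; nothing more can be done
None
```

The wooden mallet is hanging level on the middle hook behind both tips, the hammers are where they were, the gripper is clear, and I handed the job in at about 18 s; no verdict came back.

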